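# Latch the finds cage

### The job

Shut the swing gate of the white finds cage and latch it: take the latch bar by its red thumb grip, lift it over the brass striker as you swing the gate to, feel for the rubber buffer behind the striker, and let the bar drop fully down into the catch so that the sprung gate stays shut when you let go. Be gentle with the catch (never more than 10 N on it), and leave the pot in the cage and the other things on the bench where they are.

Things in the scene. Friction and masses are not known exactly. Their poses are not given: they have to be found in the camera images.
- case: White steel finds cage with clear panels and open top, 200 mm deep (x), 320 wide (y), 150 high, fixed to the bench. Origin: centre of its underside; x points away from the gate into the cage, y to its left as seen from the gate side, z up. It stands at varying place and yaw.
- gate_hinge (a point): Point on the gate's vertical hinge axis at the height of the gate's top rail (150 mm over the bench), at x -118, y +130 mm in the cage's frame. It does not move.
- gate (a joint): Gate swing (rad). 0: parallel to the cage's front, reaching 254 mm from the hinge along the cage's -y; grows as the free end swings out to the cage's -x. Starts at 0.4 to 0.75. Range -0.16 to 1.1; only the catch stops it near 0. A spring (1.2 N m/rad, rest angle 0.58; hinge friction 0.22 N m) swings it open from near 0 if unlatched. Latched it rests within -0.065 to 0.08.
- latch (a joint): Lift (rad) of the latch bar about its pivot on the gate. 0: bar level, fully down; grows as the free end rises, up to 0.7. It falls by its own weight (about 160 g); bar and catch are oiled. On top of the striker it reads about 0.09. At 0.12 to 0.25 the bar passes over the striker and meets the buffer; beyond 0.3 it would pass over the buffer too.
- latch_pivot (a point): Pivot of the latch bar, on the gate: 90 mm from the hinge axis, 166 mm over the bench; its axis is level and square to the gate. The bar lies in the gate's plane over its top rail.
- bar_tip (a point): Centre of the free end of the latch bar, 202 mm from the pivot (292 mm from the hinge axis), past the gate's free edge. The bar is dark steel, 8 mm thick across the gate and 12 mm high; its underside is 160 mm over the bench when down.
- thumb_grip (a point): Grasp point of the red upright tab on the latch bar; moves with the bar. 100 mm from the pivot towards the free end (190 from the hinge axis), 38 mm above the bar's centre line, 204 over the bench when down. Tab 10 mm thick across the gate, 26 wide along the bar, top 13 mm above this point. Pinch it from above, one finger on each side of the gate's plane; there is room on both sides, gate open or shut.
- keeper: Steel base plate (78 x 22 x 3 mm) of the catch on the latch post. Origin: centre of its underside, 150 mm over the bench, at x -118, y -145 mm in the cage's frame (275 from the hinge axis); axes as the cage's. The brass head on it, with striker and buffer, is clamped in slots up to 18 mm either way along x, differently every time; this is not reported: feel or see it.
- catch_middle (a point): Middle of the catch slot if the head were at mid setting: 16 mm above the keeper's origin, level with the lowered bar. The slot is 11.5 mm wide in x (from -5.5 to +6 mm) for the 8 mm bar. On its outer side (-x) stands the striker, a brass block 9 mm thick and 18 wide, its top 176 mm over the bench, 16 above the lowered bar's underside. This point is fixed; the real slot is up to 18 mm off in x.
- buffer_middle (a point): Middle of the face of the black rubber buffer closing the slot's inner side (+x), if the head were at mid setting; fixed point, the real face is up to 18 mm off in x. The face is 18 mm wide and reaches 214 mm over the bench; it gives at 8 N/mm for 7 mm, then is solid.
- pot: Terracotta cup, 70 mm across, 75 high, standing loose in the cage; origin at its underside. Leave it alone.
- jar: Amber glass jar with black lid, 56 mm across, 85 high, loose on the bench to the left; origin at its underside. Leave it alone.
- card_box: Cardboard box, 130 x 90 x 60 mm, loose on the bench to the right; origin at its underside. Leave it alone.
- brush: Small brush, about 200 mm long, lying on the bench on the left, origin near its middle. Leave it alone.

How it is judged:
By the outcome, as a careful person would: the job done as asked, in the order asked, and still so for the second after the job is handed in, with the robot touching nothing.
It also fails if it takes over 51 s, if anything falls off the work surface, if the arm or the gripper's body presses on something with over 40 N, if the wrist force passes 120 N, or if a joint passes its speed limit or range.

### The arm

A 6-joint arm with a two-finger parallel gripper is mounted at the origin on the work surface. World frame = base frame: x ahead of the robot, y to its left, z up, the work surface at z = 0. Lengths are in m, angles in rad, forces in N, time in s.
With the tool pointing down it reaches from about 0.275 to 0.775 m from the base axis. Payload 14.6 kg.
Tool frame: the origin (TCP) lies on the front face of the gripper's body, between the roots of the fingers; the fingertips stand arm.tcp_to_tips ahead of it and the grasp point (between the pads) lies 54 mm ahead of it (arm.tcp_to_tips is the distance from the TCP to the fingertips, in m); z points along the fingers, y is the line along which they close (so a half turn about z gives the same grasp; the last joint's range is limited). The gripper opens to 85 mm and grips with 20 to 120 N. Pads are 22 mm wide; open, the fingers measure 114 mm over their backs; the gripper's body (76 mm by 85 mm) begins 54 mm behind the grasp point. The pads swing forward as they close: fully open they stand 13 mm farther back than shut.
Start: joints at [-1.444, 0.263, -0.048, 1.259, 0, 1.415], TCP at [0.146, -0.504, 0.304] pointing down, gripper open.
Joint ranges: [-2.65, 2.65], [-0.89, 1.7], [-1.18, 1.37], [-2.13, 2.11], [-1.35, 1.29], [-3.14, 3.14]. Speed limits (rad/s): [1.89, 1.89, 2.57, 2.79, 3.14, 3.14].

### API

Orientations are given as a 3x3 rotation matrix whose columns are the frame's x, y, z axes.
In Python, from station import arm gives the robot as it stands. The module is installed in compiled form; this text tells all that it offers. Calls block until the motion is done:
- arm.goto(position, orientation): joint-space move of the TCP to a pose.
- arm.servo_line(position, frame=None, rate=0.15, force_limit=None): straight line of the TCP; frame=None keeps the orientation; rate is the mean speed in m/s. With force_limit (N) it stops when the force on the tool has changed by that much, and returns True; else False.
- arm.move_j(angles): joint-space move.
- arm.command_gripper(opening, f_grip=None): finger opening in m; f_grip is the grip in N (None keeps the last); returns when the fingers have stopped.
- arm.dwell(seconds).
- arm.solve_ik(position, orientation): joint angles nearest the present ones, or None.
- arm.read_state(): the state.
- arm.read_camera(name): name is "scene" or "top" or "wrist"; returns a dict with "img" (480x640x3 uint8, red, green, blue), "depth" (480x640 float32, m along the optical axis (not along the pixel's ray), 0 where there is no reading), "fov_y" (degrees; the focal length in pixels is half the picture's height over the tangent of half this angle, whatever the lens; pixels are square), "cx", "cy" (the principal point, pixels), "world_to_cam" (4x4, takes a point from world to camera coordinates). Camera axes: x right, y up, looking along -z (the intrinsics and any distortion apply to the point x, -y, -z); pixel columns grow to the right and rows downward; lengths in m; the calibration is good to about 2 mm. A picture is of the moment at which its call begins.
A pose or a line that the arm cannot do raises arm.PlanningError and nothing moves.
- arm.close_job(): hands the job in; it is judged then, once.
The state is a dict: "time": time; "joint_positions": joint angles; "joint_vel": joint speeds; "tau": joint torques, N m; "tool_pos": TCP position; "tcp_rot": TCP orientation; "force": force on the tool from outside, world axes, zero at the start; "wrist_torque": the same for the moment, N m; "opening": finger opening in m; "gripper_force": force on a finger pad.
Only numpy, scipy, OpenCV 4.12 (cv2) and the standard library are available. Lean on these libraries where they do the work, as an engineer would, in place of code of your own. Each camera call takes 0.05 s, during which the arm holds its last target. There are 200 camera calls.

## Working session

There is one attempt and no reset: what is moved stays moved. The work goes in short steps, each a Python script; the robot and the scene stay as the last script left them, time stands still between calls to the robot, and variables do not carry over. Pictures are saved under pics/ and viewed, at most 10 in all, crops included, and the job is handed in when it is done.

```bash
mkdir -p pics; python3 - <<'E'
from station import arm
import cv2,numpy as np
print(arm.tcp_to_tips, arm.read_state()['time'])
for n in ("scene","top"):
    c=arm.read_camera(n); print(n,c['fov_y'],c['cx'],c['cy'],{k:v for k,v in c.items() if k not in('img','depth')})
    cv2.imwrite(f'pics/{n}0.png',c['img'][:,:,::-1]); np.savez(f'{n}0.npz',**c)
E
```

```text
0.0726 0.0
scene 49.40106149688119 325.8329561164052 237.54570692992584 {'fov_y': 49.40106149688119, 'cx': 325.8329561164052, 'cy': 237.54570692992584, 'world_to_cam': array([[ 0.71282717,  0.70112712, -0.01726802, -0.41132166],
       [-0.36077933,  0.38769141,  0.84825329,  0.09704244],
       [ 0.60142805, -0.59842805,  0.52930914, -1.4869403 ],
       [ 0.        ,  0.        ,  0.        ,  1.        ]])}
top 57.4496490490241 320.6434038566757 241.93182053528258 {'fov_y': 57.4496490490241, 'cx': 320.6434038566757, 'cy': 241.93182053528258, 'world_to_cam': array([[ 0.02003144, -0.99978442, -0.00546436, -0.03764169],
       [ 0.97689403,  0.01840904,  0.21292994, -0.63298495],
       [-0.21278344, -0.00960339,  0.97705219, -0.9726478 ],
       [ 0.        ,  0.        ,  0.        ,  1.        ]])}
```

View pics/scene0.png

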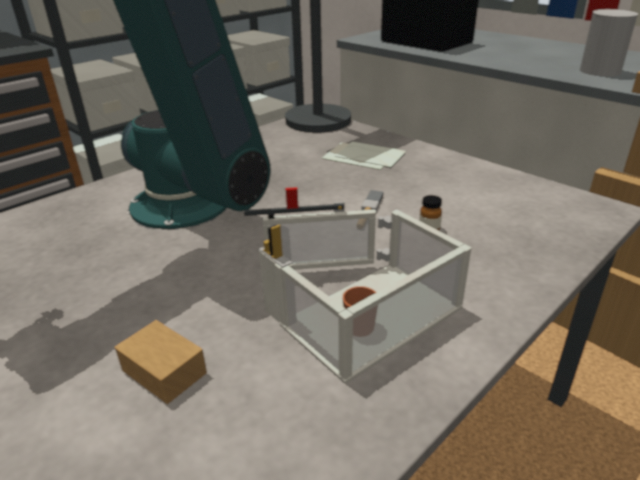

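View pics/top0.png

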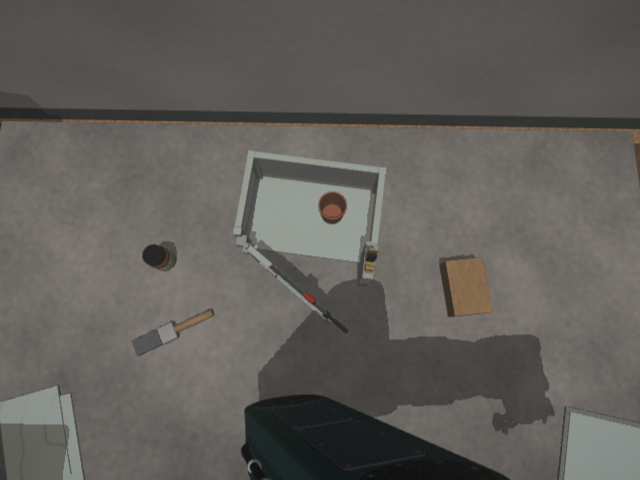

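The scene picture shows the gate open, with the red grip at (292,198) and the catch at about (273,243). In the top picture the hinge is near (243,243), the red grip at (309,299), the bar tip at (346,330), the buffer (black) at (371,253) and the brass striker at (369,267).

```bash
cat > h.py <<'E'
import numpy as np,cv2
def K(c): return 240/np.tan(np.radians(float(c['fov_y']))/2)
def ray(c,u,v,z):
    f=K(c);M=c['world_to_cam'];R=M[:3,:3];o=-R.T@M[:3,3]
    d=R.T@np.array([(u-c['cx'])/f,-(v-c['cy'])/f,-1.0]); return o+d*(z-o[2])/d[2]
def cloud(c):
    f=K(c);M=c['world_to_cam'];R=M[:3,:3];d=c['depth'];v,u=np.mgrid[:480,:640]
    P=np.stack([(u-c['cx'])/f*d,-(v-c['cy'])/f*d,-d],-1)-M[:3,3]
    return P@R
def proj(c,p):
    f=K(c);M=c['world_to_cam'];q=M[:3,:3]@np.array(p)+M[:3,3]
    return np.array([c['cx']+f*q[0]/-q[2], c['cy']-f*q[1]/-q[2]])
E
python3 - <<'E'
from h import *
c=dict(np.load('top0.npz')); P=cloud(c); img=c['img'].astype(int); z=P[...,2]
u,v=np.meshgrid(range(640),range(480))
print('bench z',np.median(z[380:400,560:600]), z[380:400,560:600].std())
rail=(z>.14)&(z<.16)&(v>140)&(v<300)&(u>225)&(u<400)&(img.min(2)>90)
n,l,s,cc=cv2.connectedComponentsWithStats(rail.astype(np.uint8))
print(s[1:][s[1:,4]>15])
k=1+np.argmax(s[1:,4]); pts=P[l==k][:,:2]; print('rail',len(pts),np.median(P[l==k][:,2]))
r=cv2.minAreaRect(pts.astype(np.float32)*1000); print(r, cv2.boxPoints(r).round(1))
hsv=cv2.cvtColor(c['img'],cv2.COLOR_RGB2HSV)
red=(img[...,0]>120)&(img[...,1]<60)&(v>280)&(v<320)&(u>280)&(u<330)
print('red',red.sum(),u[red].mean(),v[red].mean(),P[red].mean(0), ray(c,u[red].mean(),v[red].mean(),.217))
for a in [(250,151),(386,168),(235,240)]: print(a,ray(c,*a,.15))
print('tip',ray(c,346.5,330.5,.172),'striker',ray(c,369.5,267,.176),'buf',ray(c,371,253,.214))
cv2.imwrite('pics/crop.png',cv2.resize(c['img'][225:345,220:400,::-1],None,fx=4,fy=4,interpolation=cv2.INTER_CUBIC))
E
```

```text
bench z 0.0010446644990483565 0.10786560797925304
[[ 233  150  154   99 2009]
 [ 247  245   25   23  183]
 [ 362  257   12   22   84]
 [ 277  274   29   26   66]]
rail 2009 0.15074283527791937
((712.544921875, -0.9068145751953125), (320.5248718261719, 198.9256134033203), 83.56050109863281) [[ 595.7 -149. ]
 [ 793.4 -171.3]
 [ 829.4  147.2]
 [ 631.7  169.5]]
red 42 308.5952380952381 297.35714285714283 [ 0.48867491 -0.00527807  0.21781347] [ 0.48874363 -0.0052519   0.217     ]
(250, 151) [0.82585359 0.13993827 0.15      ]
(386, 168) [ 0.7900118  -0.17080516  0.15      ]
(235, 240) [0.6165492 0.1614419 0.15     ]
tip [ 0.42681375 -0.08287184  0.172     ] striker [ 0.55823636 -0.12989113  0.176     ] buf [ 0.58082367 -0.12907552  0.214     ]
```

View pics/crop.png

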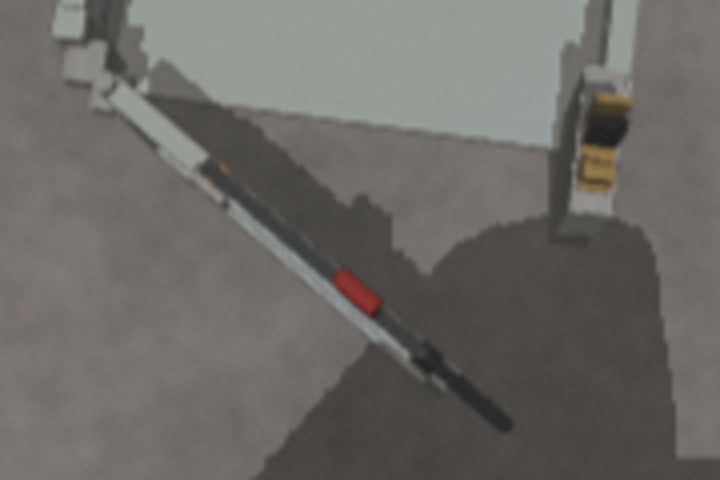

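```bash
cat >> h.py <<'E'
C=np.array([.7125,-.0009]); X=np.array([.9937,-.1121]); X/=np.linalg.norm(X); Y=np.array([-X[1],X[0]])
H=C-.118*X+.130*Y; Z=np.array([0,0,1.])
def pose(th,ph,lift=0,sgn=1):
    g=np.append(-Y*np.cos(th)-X*np.sin(th),0)
    up=np.cos(ph)*Z-np.sin(ph)*g; b=np.cos(ph)*g+np.sin(ph)*Z
    p=np.append(H,.166)+.09*g+.1*b+(.038+.054+lift)*up
    z=-up; y=sgn*np.cross(Z,g); return p,np.column_stack([np.cross(y,z),y,z])
E
python3 - <<'E'
from h import *
from station import arm
s=arm.read_state(); print(s['tcp_rot'].round(2) if hasattr(s['tcp_rot'],'round') else s['tcp_rot'])
R0=np.array(s['tcp_rot'])
sg=max((1,-1),key=lambda q:np.trace(R0.T@pose(.578,0,0,q)[1])); print(sg)
for a in [(.578,0,.1),(.578,0,0),(.578,.2,0),(.3,.2,0),(0,.2,0),(-.1,.2,0),(0,0,.1)]:
    for q in (1,-1): print(a,q,np.round(arm.solve_ik(*pose(*a,q)),2))
th=.578
arm.goto(*pose(th,0,.08,sg))
c=arm.read_camera('wrist'); cv2.imwrite('pics/w1.png',c['img'][:,:,::-1]); np.savez('w1.npz',**c)
s=arm.read_state(); print(s['time'],s['tool_pos'],s['force'])
print('grip top',proj(c,pose(th,0,-.054+.013)[0]))
m=(c['img'][...,0]>110)&(c['img'][...,1]<60)&(c['img'][...,2]<60); v,u=np.nonzero(m); print(len(u),u.min(),u.max(),v.min(),v.max())
E
```

```text
[[ 0.96  0.28 -0.  ]
 [ 0.28 -0.96  0.  ]
 [ 0.   -0.   -1.  ]]
1
(0.578, 0, 0.1) 1 [-0.18  0.19 -0.    1.38  0.    2.08]
(0.578, 0, 0.1) -1 [-0.18  0.19 -0.    1.38  0.   -1.06]
(0.578, 0, 0) 1 [-0.18  0.22 -0.23  1.12  0.    2.08]
(0.578, 0, 0) -1 [-0.18  0.22 -0.23  1.12  0.   -1.06]
(0.578, 0.2, 0) 1 [-0.07  0.31 -0.07  1.31 -0.16  2.2 ]
(0.578, 0.2, 0) -1 [-0.07  0.31 -0.07  1.31 -0.16 -0.94]
(0.3, 0.2, 0) 1 [-0.1   0.35 -0.01  1.27 -0.19  1.89]
(0.3, 0.2, 0) -1 [-0.1   0.35 -0.01  1.27 -0.19 -1.25]
(0, 0.2, 0) 1 [-0.11  0.4   0.06  1.24 -0.2   1.57]
(0, 0.2, 0) -1 [-0.11  0.4   0.06  1.24 -0.2  -1.57]
(-0.1, 0.2, 0) 1 [-0.11  0.41  0.09  1.23 -0.2   1.47]
(-0.1, 0.2, 0) -1 [-0.11  0.41  0.09  1.23 -0.2  -1.67]
(0, 0, 0.1) 1 [-0.22  0.37  0.26  1.46  0.    1.46]
(0, 0, 0.1) -1 [-0.22  0.37  0.26  1.46  0.   -1.68]
2.325 [ 0.48886782 -0.00566742  0.3379071 ] [ 0.22689965 -0.36233197  0.27987298]
grip top [314.14474088 269.1329007 ]
427 309 320 250 286
```

View pics/w1.png

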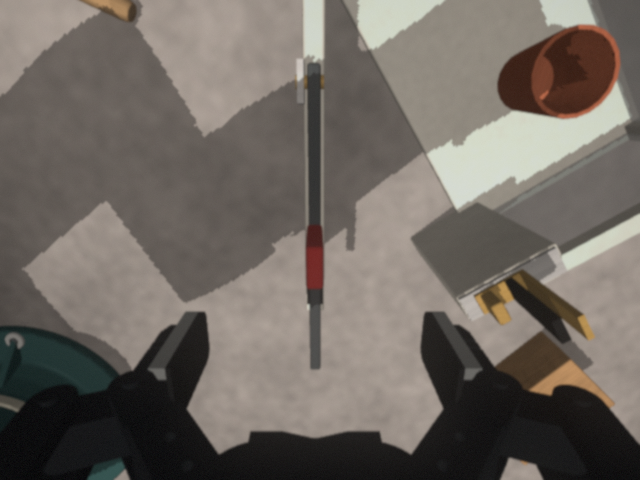

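The wrist view shows the red tab at (314,260), on the predicted column and centred between the open fingers. The catch is at about (510,300). Next I descend, pinch and lift.

```bash
python3 - <<'E'
from h import *
from station import arm
th=.578
def st(t):
    s=arm.read_state(); print(t,round(s['time'],2),np.round(s['tool_pos'],4),np.round(s['force'],2),np.round(s['opening'],4),np.round(s['gripper_force'],1))
print(arm.servo_line(pose(th,0)[0],rate=.08,force_limit=8)); st('down')
arm.command_gripper(0.0,f_grip=40); st('grip')
for ph in (.07,.13,.19): arm.servo_line(*pose(th,ph),rate=.04); st('lift')
for t in (.5,.42,.34,.26): arm.servo_line(*pose(t,.19),rate=.06); st(t)
c=arm.read_camera('wrist'); cv2.imwrite('pics/w2.png',c['img'][:,:,::-1]); np.savez('w2.npz',**c)
E
```

```text
False
down 3.48 [ 0.489  -0.005   0.2584] [-0.1  -0.38  0.04] 0.0854 0.0
grip 4.15 [ 0.4889 -0.005   0.2581] [-0.81 -0.29  1.98] 0.0095 44.4
lift 4.54 [4.930e-01 1.000e-04 2.646e-01] [-1.61 -2.82  3.09] 0.0094 44.3
lift 4.89 [0.4969 0.0048 0.27  ] [-3.16 -2.67  3.49] 0.0095 44.4
lift 5.24 [0.5009 0.0097 0.2751] [-3.34 -3.4   3.21] 0.0094 44.4
0.5 5.62 [0.5115 0.0016 0.2751] [-0.13 -1.33  1.34] 0.0097 44.1
0.42 5.99 [ 0.5228 -0.0055  0.2752] [-1.41 -1.56  0.31] 0.0092 44.1
0.34 6.37 [ 0.5348 -0.012   0.2752] [-0.65 -0.14  0.84] 0.009 44.1
0.26 6.74 [ 0.5473 -0.0174  0.2752] [-1.57 -0.42  0.71] 0.0093 44.1
```

View pics/w2.png

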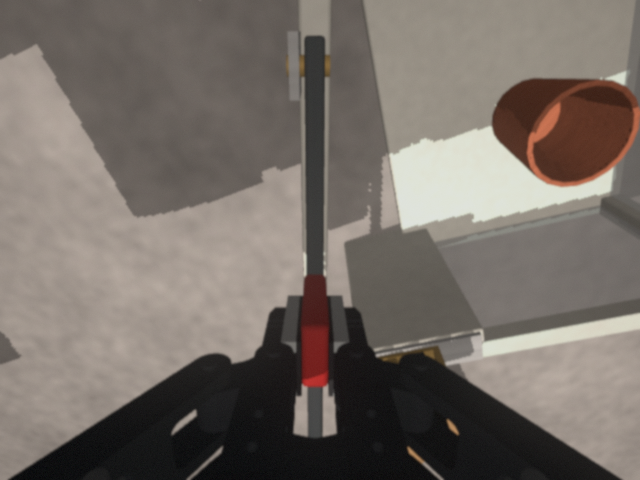

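The wrist view shows the tab at (315,330) held between the pads and the bar raised. The catch is ahead on the right at (410,355). Next I close the gate slowly and feel for the buffer.

```bash
python3 - <<'E'
from h import *
from station import arm
def st(t):
    s=arm.read_state(); d=np.array(s['tool_pos'])[:2]-H; f=np.array(s['force'])
    th=np.arctan2(-d@X,-d@Y); n=X*np.cos(th)-Y*np.sin(th)
    print(t,round(s['time'],2),'th',round(th,4),'fn',round(f[:2]@n,2),np.round(f,2),np.round(s['wrist_torque'],2))
for t in (.19,.13): arm.servo_line(*pose(t,.19),rate=.05); st(t)
for t in np.arange(.10,-.10,-.03):
    hit=arm.servo_line(*pose(t,.19),rate=.012,force_limit=4); st((round(t,3),hit))
    if hit: break
arm.dwell(.2); st('rest')
E
```

```text
0.19 7.18 th 0.1915 fn -2.09 [-2.47 -0.88  0.35] [ 0.12  0.24 -0.06]
0.13 7.54 th 0.1315 fn -2.04 [-2.18 -0.34  0.84] [ 0.29  0.31 -0.03]
(np.float64(0.1), False) 8.12 th 0.0996 fn -3.29 [-3.27  0.44 -0.61] [ 0.4   0.45 -0.05]
(np.float64(0.07), False) 8.69 th 0.0691 fn -3.23 [-3.08  1.11 -1.21] [ 0.59  0.52 -0.  ]
(np.float64(0.04), False) 9.27 th 0.039 fn -3.21 [-3.18  0.48 -1.88] [0.7  0.47 0.01]
(np.float64(0.01), True) 9.54 th 0.0344 fn -2.41 [-2.59 -1.07  3.94] [ 0.18  0.32 -0.26]
rest 9.74 th 0.0346 fn -1.44 [-1.99 -3.65  5.66] [-0.18  0.33 -0.25]
```

```bash
python3 - <<'E'
from h import *
from station import arm
a=arm.read_camera('wrist'); b=arm.read_camera('scene'); np.savez('s3.npz',**b)
x=cv2.resize(a['img'],(400,300)); y=cv2.resize(b['img'][165:285,220:380],(800,600),interpolation=cv2.INTER_CUBIC)
y=cv2.resize(b['img'][170:290,215:375],(400,300),interpolation=cv2.INTER_CUBIC)
cv2.imwrite('pics/c3.png',np.hstack([x,y])[:,:,::-1])
s=arm.read_state();print(s['force'],s['tool_pos'],s['time'],np.array(s['tcp_rot']).round(3))
E
```

```text
[-2.88647211 -2.9742136   5.10034983] [ 0.58478211 -0.02758115  0.27480022] 9.8417 [[ 0.139  0.99  -0.029]
 [ 0.972 -0.142 -0.187]
 [-0.189 -0.002 -0.982]]
```

View pics/c3.png

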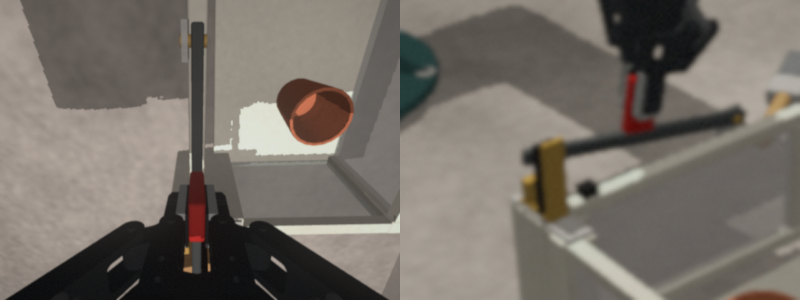

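The left half shows the wrist view: the bar over the catch at (197,255). The right half shows the scene crop: the bar raised, above the striker at (530,190), and close to or touching the buffer at (550,165). The force change was mostly vertical, so I'll probe a little further to find out what it was.

```bash
cat >> h.py <<'E'
def st(arm,t):
    s=arm.read_state(); d=np.array(s['tool_pos'])[:2]-H; f=np.array(s['force'])
    th=np.arctan2(-d@X,-d@Y); n=X*np.cos(th)-Y*np.sin(th)
    print(t,round(s['time'],2),'th',round(th,4),'fn',round(f[:2]@n,2),np.round(f,2),np.round(s['wrist_torque'],2),round(s['tool_pos'][2],4)); return f[:2]@n
E
python3 - <<'E'
from h import *
from station import arm
f0=st(arm,'0')
for t in np.arange(.031,.0,-.003):
    hit=arm.servo_line(*pose(t,.19),rate=.008,force_limit=4); f=st(arm,(round(t,3),hit))
    if hit or f<-7: break
E
```

```text
0 9.84 th 0.0347 fn -2.42 [-2.89 -2.97  5.1 ] [-0.23  0.3  -0.23] 0.2748
(np.float64(0.031), True) 10.05 th 0.0353 fn -1.29 [-1.5  -1.36  3.7 ] [ 0.25  0.13 -0.22] 0.2749
```

```bash
python3 - <<'E'
from h import *
from station import arm
F=[]
for i in range(15): arm.dwell(.02); F.append(arm.read_state()['force'])
F=np.array(F); print(F.mean(0).round(2),F.std(0).round(2))
for t in (.032,.029,.026,.023):
    hit=arm.servo_line(*pose(t,.19),rate=.012,force_limit=6.5)
    F=[]
    for i in range(8): arm.dwell(.01); F.append(arm.read_state()['force'])
    print(np.mean(F,0).round(2)); f=st(arm,(t,hit))
    if hit or np.mean(F,0)[:2]@X<-6: break
E
```

```text
[-1.62 -1.2   4.27] [0.4  0.41 0.58]
[-5.14 -0.59  2.88]
(0.032, False) 10.62 th 0.034 fn -4.4 [-4.49 -0.27  2.19] [ 0.19  0.92 -0.27] 0.275
[-7.01 -0.75  3.24]
(0.029, False) 10.93 th 0.0324 fn -7.12 [-7.36 -1.11  3.07] [ 0.25  1.22 -0.42] 0.2749
```

The contact is confirmed: the closing force rose from 3 to 7 N at θ≈0.033 while the arm lagged its target. That's the buffer, loaded at roughly 2.7 N. I'll back off about 1.5 mm and lower the bar.

```bash
python3 - <<'E'
from h import *
from station import arm
t=.039
arm.servo_line(*pose(t,.19),rate=.01); st(arm,'back')
for ph in (.15,.12,.09,.06,.03,0.):
    hit=arm.servo_line(*pose(t,ph),rate=.025,force_limit=7); st(arm,(ph,hit))
    if hit: break
E
```

```text
back 11.25 th 0.0401 fn -4.17 [-4.2   0.18  1.12] [ 0.25  0.8  -0.21] 0.2751
(0.15, False) 11.62 th 0.0391 fn -3.09 [-2.88  1.6   0.14] [ 0.52  0.61 -0.09] 0.2718
(0.12, False) 11.93 th 0.0392 fn -2.85 [-2.71  1.1  -1.02] [ 0.52  0.52 -0.04] 0.2693
(0.09, False) 12.25 th 0.0392 fn -2.9 [-2.56  2.47 -1.63] [ 0.63  0.58 -0.04] 0.2666
(0.06, False) 12.57 th 0.039 fn -2.66 [-2.22  3.09 -2.1 ] [0.65 0.5  0.02] 0.2638
(0.03, False) 12.88 th 0.039 fn -2.66 [-2.32  2.44 -2.  ] [0.78 0.53 0.08] 0.2609
(0.0, True) 13.14 th 0.0397 fn -2.27 [-1.97  2.09  7.8 ] [ 0.12  0.4  -0.04] 0.258
```

```bash
python3 - <<'E'
from h import *
from station import arm
arm.command_gripper(.05); st(arm,'open')
p=np.array(arm.read_state()['tool_pos']); arm.servo_line(p+[0,0,.12],rate=.1); st(arm,'up')
arm.goto([.40,-.20,.40],np.array(arm.read_state()['tcp_rot'])); st(arm,'away')
a=arm.read_camera('top'); b=arm.read_camera('scene')
m=(a['img'][...,0]>120)&(a['img'][...,1]<60)&(a['img'][...,2]<60); m[:240]=0; m[320:]=0; v,u=np.nonzero(m)
if len(u):
    r=ray(a,u.mean(),v.mean(),.217)[:2]-H; print(len(u),np.linalg.norm(r),'th',np.arctan2(-r@X,-r@Y))
y=cv2.resize(b['img'][170:290,215:375],(400,300),interpolation=cv2.INTER_CUBIC)
x=cv2.resize(a['img'][200:320,220:380],(400,300),interpolation=cv2.INTER_CUBIC)
cv2.imwrite('pics/c4.png',np.hstack([x,y])[:,:,::-1])
E
```

```text
open 13.61 th 0.043 fn -0.08 [-0.12 -0.22  0.43] [ 0.04 -0.03  0.02] 0.257
up 14.96 th 0.0437 fn 0.91 [ 0.86 -0.37 -0.14] [0.06 0.02 0.03] 0.3765
away 15.9 th 0.4375 fn 0.1 [0.45 0.55 0.48] [ 0.01  0.01 -0.01] 0.3999
36 0.1906142030724389 th 0.04778513317890517
```

View pics/c4.png

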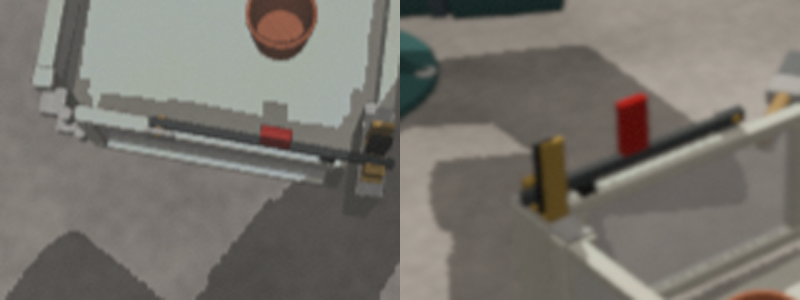

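The gate is shut. The bar lies level and down in the slot between striker and buffer, at (375,163) in the top crop and (530,195) in the scene crop. The gate holds at θ≈0.045 with the robot clear.

```bash
python3 -c "
from station import arm
print(arm.close_job())"
```

```text
the job is handed in; nothing more can be done
None
```

The gate is shut and latched: the bar is fully down between striker and buffer, the gate held at about 0.045 rad after release, the estimated force on the buffer was about 3 N (brief 7.8 N tool reading as the bar seated), I did not touch the pot or the other items, and the job was handed in at about 16 s.

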